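# Seat the gauge plate and hold the cam lift at its top for the reading

## Robot

A 7-joint arm with a two-finger parallel gripper is mounted at the origin on the work surface. World frame = base frame: x ahead of the robot, y to its left, z up, the work surface at z = 0. Lengths are in m, angles in rad, forces in N, time in s.
With the tool pointing down it reaches from about 0.35 to 0.9 m from the base axis. Payload 8.1 kg.
Tool frame: the origin (TCP) lies on the centre line of the jaws, within the pads' length; the fingertips stand 19 mm ahead of it and the grasp point (between the pads) is the TCP (r.nose_length is the distance from the TCP to the fingertips, in m); z points along the fingers, y is the line along which they close (so a half turn about z gives the same grasp; the last joint's range is limited). The gripper opens to 92 mm and grips with 3 to 60 N. Pads are 19 mm wide; open, the fingers measure 130 mm over their backs; the gripper's body (75 mm by 190 mm) begins 47 mm behind the grasp point.
Start: joints at [-0.103, 0.434, 0.025, 1.573, -0.012, 1.134, -0.075], TCP at [0.625, -0, 0.246] pointing down, gripper open.
Joint ranges: [-2.62, 2.62], [-0.44, 2.09], [-1.27, 1.32], [0.08, 2.57], [-1.32, 4.46], [0.12, 2], [-2.74, 2.74]. Speed limits (rad/s): [2.22, 2.22, 3.01, 3.01, 3.14, 3.14, 3.14].

## Interface

Orientations are given as a unit quaternion [w, x, y, z].
In Python, from cell import r gives the robot as it stands. The module is installed in compiled form; this text tells all that it offers.
- The arm moves only by the tool step_arm, never from a script. Its argument "commands" is a list of rows, each a list of 3 entries, a list of its own where there are three numbers: the shift along the tool's x, y, z in mm, then the turn about the tool's z in degrees, then the opening, from 0 (shut) to 1 (fully open). In form: [[[tx, ty, tz], twist, gripper], ...]. A call has 1 to 12 rows; each row is the pose to reach, as a shift and turn from the pose commanded when the call began, along the tool's axes at that moment; what a row does not reach only later rows make up. A row lasts 1/12 s, in which the tool goes at most 41.7 mm and 7.16 degrees, less where a joint would pass 70% of its speed; a pose out of reach is approached as far as the arm can. A call with a gripper value outside its range is refused whole. The fingers move at their own pace and stop on an object; "force" is the grip in N (left out, the last holds). Time passes only in rows, so rows that repeat a pose let the fingers close. It gives the time, the measured TCP pose, the force, the opening and the grip force at its end, in the units of the state.
- r.observe(): the state, without advancing time (a new reading comes with each control period).
- r.camera(name): name is "scene" or "side" or "wrist"; returns (picture, depth): 400x640x3 uint8, red, green, blue; 400x640 float32, m along the optical axis (not along the pixel's ray), 0 where there is no reading.
- r.calibration(name): a dict with "mtx" (3x3 intrinsics, pixels), "k1" (the pictures are not rectified: a ray, as slopes to the right and down, at radius r is drawn at 1 + k1 r^2 times it, then the intrinsics apply), "R" (3x3) and "t" (3): a world point X has camera coordinates R X + t. Camera axes: x right, y down, z forward; pixel columns grow to the right and rows downward; lengths in m; the calibration is good to about 2 mm. A picture is of the moment at which its call begins: read the wrist's pose just before it. calibration takes no time and is no camera call; for the wrist camera it gives the pose at the moment of the call.
- r.sign_off(): hands the job in; it is judged then, once.
Trained networks look in the newest picture that a camera, given by its name, has taken for a name from the list of things; names that differ only in an ending like _2 or _b are one class to them, and where a whole thing is asked for, a point or a joint stands for the part that bears it (a point fixed in the world has none). Each returns a list of dicts, best first, with "conf" (0 to 1); they miss things now and then, are a little off and sometimes report something else, mostly with a low value. They report only what shows in the picture. A call takes as long as a camera call. They do not tell look-alikes from the thing itself.
- r.masks_of(camera, thing): "pixels" (400x640 bool, what is visible of it) and "extent" ([centre column, centre row, width, height] in pixels, round what is visible of it).
- r.mark_of(camera, thing): "location" ([column, row] in pixels: a listed point, or the origin of a listed thing).
The state is a dict: "clock": time; "qpos": joint angles; "qd": joint speeds; "tau": joint torques, N m; "eef_pos": TCP position; "tool_rot": TCP orientation; "contact_force": force on the tool from outside, world axes, zero at the start; "moment": the same for the moment, N m; "finger_gap": finger opening in m; "gripper_force": force on a finger pad.
Only numpy, scipy, OpenCV 4.12 (cv2) and the standard library are available. Lean on these libraries where they do the work, as an engineer would, in place of code of your own. Each camera call takes 0.05 s, during which the arm holds its last target. There are 200 camera calls.

## Task

The gauge plate on the cam lift fixture sits crooked: first, with the lift still down, press its raised side down until the plate lies flat and level in its seat. Then swing the red-handled cam lever up and away to the point of highest lift, and finish with the fingers still holding the lever there, because it springs back if let go. Do not disturb the other things on the bench.

Things in the scene. Friction and masses are not known exactly. Their poses are not given: they have to be found in the camera images.
- fixture: Cam lift fixture fixed to the bench: steel base 205 x 130 x 12 mm (-75 to +130 mm along its own x) with a blue body. Origin on the work surface below the centre of the lift stage; x points away from the robot (turned up to 0.5 rad), y left, z up. The cam shaft runs along y, 45 mm straight above the origin.
- gauge (a point): Centre of the face of the dial gauge (52 mm wide, lying face up, 121 mm high) at the far left end of the fixture, x +92, y +30 mm. Its red needle turns clockwise with the lift and shows the most at the top of the lift.
- stage (a joint): Height in m of the dark grey lift stage over its lowest position: 0 down, 0.0123 at the top of the lift. It is driven by the cam only.
- seat (a point): Centre of the seat on the upper face of the lift stage (116 x 112 mm); 80 mm above the work surface when down. Four bright rails 6 mm high stand round the seat, 2 mm clear of the seated plate.
- plate: Loose gauge plate, bright grey metal, 90 x 90 x 8 mm, 0.14 to 0.28 kg, two dark dots on top. Origin at the centre of its underside, z axis through its upper face. At the start its left (+y of the fixture) side is propped up 6 to 12 mm by the pin; seated, its origin lies on the seat and its upper face 8 mm above it.
- pin (a joint): How far in m the brass seating pin has been pushed down: at 0 it stands 9 mm above the seat, at 0.009 it is flush; it starts between 0 and 0.003. It is stiff (about 5 N) and stays where it is pushed.
- pin_top (a point): Centre of the pin's top (8 mm wide), under the plate, 30 mm left (+y) of the seat's centre; the plate is best pressed straight above it.
- cam (a joint): Lever angle in rad: 0 at its rest stop, lever pointing to the robot (fixture -x) and 15 degrees above level; grows as it is swung up and over, away from the robot. Upright at 1.31; highest lift at 1.6 (17 degrees past upright), beyond which the lift falls again; far stop 2.4. A spring drives it back to 0: about 2 N at the handle near rest, 4 N at the top.
- handle (a point): Steel lever arm, 12 mm thick, with a red round handle bar, 16 mm thick, 60 mm long along fixture y. This point is on the bar's axis at mid-length, 95 mm from the shaft axis, 108 mm right (-y) of the fixture's centre; at rest 92 mm nearer the robot than the shaft, 70 mm above the bench. Arm face 27 mm left of this point. Pinch the bar from above, across it; it can turn between the fingers along its arc.
- v_block: Bystander: steel V-block, 50 x 40 x 38 mm, left of the fixture. Origin at the centre of its underside.
- bush: Bystander: brass ring 40 mm wide, 30 mm high, right of the fixture, beyond the lever. Origin at the centre of its underside.
- bolt: Bystander: dark hexagon bolt standing on its head, 24 mm wide, 44 mm high, at the near left corner of the fixture. Origin at the centre of its underside.
- caliper: Bystander: slide caliper lying flat, 210 mm long, 11 mm high, far to the left. Origin at the centre of its underside.
- screwdriver: Bystander: screwdriver with orange handle, lying to the right. Origin at the centre of its underside.
Things that resemble listed ones, but are neither listed nor needed, are in the scene too. Of the things like the plate, leave any that is green; of the rest the larger one is meant.

How it is judged:
On the way, in this order (a step that is already met when the one before it is completed fails the run):
1. the plate is pressed flat and level in its seat while the lift is still down (angle between plate's own z axis and vertical below 0.03 rad and z of plate in the frame of seat between -0.003 and 0.003 m and horizontal distance between plate and seat below 0.008 m and value of joint cam below 0.3 rad), for 0.2 s.
2. the cam lever is at the top of the lift, gripped by the fingers (value of joint cam between 1.45 and 1.75 rad and contact force between the fingers and cam above 0.5 N), for 0.3 s.
At the end, for the whole second after the job is handed in: The program ends with the fingers holding the lever (over 0.5 N) within 0.15 rad of its highest lift at 1.6 rad, the stage more than 11.5 mm up and still, and the plate flat in its seat (tilt below 0.03 rad, within 3 mm in height and 8 mm sideways of the seat) (all of step 2 and angle between plate's own z axis and vertical below 0.03 rad and z of plate in the frame of seat between -0.003 and 0.003 m and horizontal distance between plate and seat below 0.008 m and value of joint stage above 0.0115 m and velocity of joint cam between -0.1 and 0.1 rad/s); the arm keeps its last pose, push and grip.
It fails at once if another thing on the bench is moved by more than 30 mm (distance of any of v_block, bush, bolt, caliper, screwdriver from where it was at the start of the episode above 0.03 m).
It also fails if it takes over 48 s, if anything falls off the work surface, if the arm or the gripper's body presses on something with over 40 N, if the wrist force passes 120 N, or if a joint passes its speed limit or range.

## Working session

There is one attempt and no reset: what is moved stays moved. The work goes in short steps, Python scripts to look and compute and a tool call to move; the robot and the scene stay as the last step left them, time stands still between calls to the robot, and variables do not carry over. Pictures are saved under pics/ and viewed, at most 10 in all, crops included, and the job is handed in when it is done.

Besides the shell and the picture viewer there is one more tool, called after ">>>" by a JSON object that holds its "method" and its "body". step_arm: Moves the arm, as the interface text tells. Its arguments: {"type":"object","properties":{"commands":{"type":"array","items":{"type":"array"}},"force":{"type":"number"}},"required":["commands"]}

```bash
mkdir -p pics; cat > h.py <<'E'
import numpy as np, cv2
from cell import r
from scipy.spatial.transform import Rotation as Ro
def ray(cal,uv):
    K=np.array(cal["mtx"]);d=np.array([cal["k1"],0,0,0,0.])
    p=cv2.undistortPoints(np.array([[uv]],float),K,d)[0,0]
    return np.array([p[0],p[1],1.])
def world(cal,uv,z): # z depth along axis
    return np.array(cal["R"]).T@(ray(cal,uv)*z-np.array(cal["t"]))
def atz(cal,uv,h): # intersect with plane z=h
    R=np.array(cal["R"]);c=-R.T@np.array(cal["t"]);d=R.T@ray(cal,uv)
    return c+d*(h-c[2])/d[2]
def pix(cal,X):
    p,_=cv2.projectPoints(np.array([X],float),cv2.Rodrigues(np.array(cal["R"]))[0],np.array(cal["t"],float),np.array(cal["mtx"]),np.array([cal["k1"],0,0,0,0.]))
    return p[0,0]
def save(n,im): cv2.imwrite("pics/"+n,im[:,:,::-1])
E
python3 - <<'E'
from h import *
np.set_printoptions(precision=4,suppress=True)
o=r.observe();print(o["clock"],o["eef_pos"],o["tool_rot"],o["contact_force"],r.nose_length)
for c in ["scene","side"]:
    im,d=r.camera(c);cal=r.calibration(c);save(c+"0.png",im);np.savez(c+"0.npz",im=im,d=d)
    for t in ["gauge","seat","handle","plate","pin_top","fixture","bush","bolt","v_block"]:
        for m in r.mark_of(c,t)[:3]:
            u,v=m["location"];z=d[int(np.clip(v,0,399)),int(np.clip(u,0,639))]
            print(c,t,round(m["conf"],2),np.array([u,v]),world(cal,(u,v),z))
E
```

```text
0.0 [ 0.6245 -0.      0.245 ] [-0.0005  0.7071  0.7071 -0.0006] [-0.5538  0.0952  0.9372] 0.019
scene gauge 0.71 [291.4 225. ] [0.7195 0.0439 0.1212]
scene seat 0.65 [322.5 219.4] [0.6285 0.0623 0.0949]
scene seat 0.58 [322.5 238.5] [0.6479 0.0838 0.0509]
scene handle 0.72 [276.6 202.5] [ 0.6289 -0.1488  0.0132]
scene handle 0.6 [340.9 184.1] [ 0.4179 -0.0842  0.0082]
scene plate 0.74 [393.3 213.3] [0.392  0.1182 0.0053]
scene plate 0.73 [323.6 213.2] [0.61   0.0461 0.0946]
scene plate 0.67 [338.7 188.3] [ 0.4911 -0.0191  0.0741]
scene fixture 0.81 [322.1 238.2] [0.6484 0.0827 0.0515]
scene bush 0.71 [280.4 201.8] [ 0.6244 -0.1345  0.0231]
scene bush 0.45 [348.9 267.5] [0.6562 0.1955 0.0357]
scene bolt 0.6 [367.1 243.7] [0.542  0.1529 0.0084]
scene v_block 0.63 [348.6 267.4] [0.6567 0.1949 0.0359]
side gauge 0.55 [348.8 169.7] [0.7059 0.0379 0.1176]
side seat 0.75 [317.1 191.6] [0.5959 0.0427 0.0902]
side seat 0.71 [233.7 163.9] [0.541  0.4175 0.0001]
side handle 0.62 [300.1 227.2] [ 0.4834 -0.0297  0.0769]
side handle 0.32 [402.9 362.3] [ 0.4414 -0.4257  0.0235]
side plate 0.74 [246.4 232. ] [0.4004 0.1039 0.0085]
side plate 0.56 [316.2 193.9] [0.5887 0.0375 0.0891]
side plate 0.55 [293.2 269.7] [ 0.4228 -0.0795  0.0046]
side pin_top 0.69 [321.6 211.3] [ 0.5689 -0.0104  0.0702]
side fixture 0.57 [319.8 214.6] [ 0.5703 -0.0013  0.0513]
side bush 0.52 [364.5 255.6] [ 0.59   -0.1594  0.0107]
side bush 0.42 [320.3 211.3] [0.5738 0.001  0.0597]
side bolt 0.38 [278.1 205.5] [0.5308 0.1423 0.0081]
side v_block 0.57 [301.8 187.7] [0.5824 0.0942 0.0786]
```

```bash
python3 - <<'E'
import cv2
a=cv2.imread("pics/scene0.png");b=cv2.imread("pics/side0.png")
A=cv2.resize(a[130:310,220:460],None,fx=1.66,fy=1.66);B=cv2.resize(b[130:310,200:440],None,fx=1.66,fy=1.66)
import numpy as np
cv2.imwrite("pics/both.png",np.hstack([A,B]))
E
```

```text
(no output)
```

View pics/both.png

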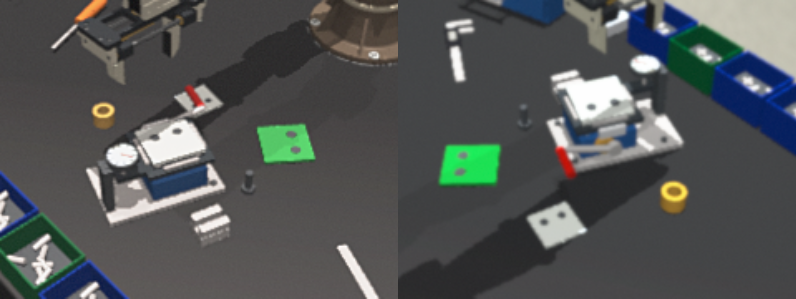

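View pics/scene0.png

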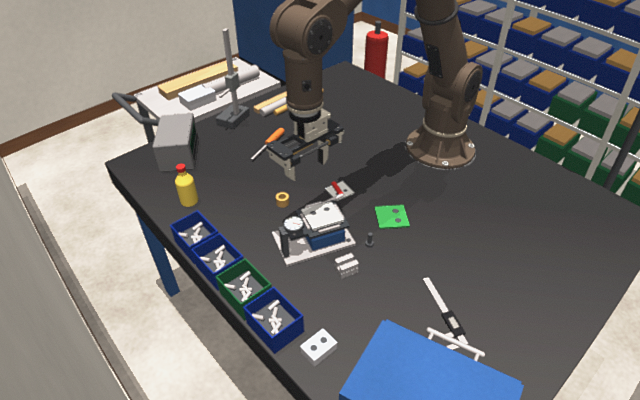

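The plate-like things are the green one (392,215), a small grey one on the bench by the lever (340,188), a pale block (318,346) and the one on the stage (323,213). The one on the stage is meant: it's not green, it's larger than the bench one, and it's tilted in the seat. I'll confirm with the wrist camera.

```bash
python3 - <<'E'
from h import *
np.set_printoptions(precision=4,suppress=True)
im,d=r.camera("wrist");cal=r.calibration("wrist");save("w0.png",im);np.savez("w0.npz",im=im,d=d,**{k:cal[k] for k in cal})
for t in ["gauge","seat","handle","plate","pin_top","bush","bolt","v_block"]:
    for m in r.mark_of("wrist",t)[:3]:
        u,v=m["location"];z=d[int(np.clip(v,0,399)),int(np.clip(u,0,639))]
        print(t,round(m["conf"],2),np.array([u,v]),world(cal,(u,v),z))
# red handle 3D from all cams
for c in ["scene","side","wrist"]:
    f=np.load(c+"0.npz" if c!="wrist" else "w0.npz");cal=r.calibration(c);i=f["im"].astype(int)
    m=(i[...,0]>130)&(i[...,1]<50)&(i[...,2]<50)&(f["d"]>0)
    P=np.array([world(cal,(u,v),f["d"][v,u]) for v,u in zip(*np.nonzero(m))])
    if len(P)==0: continue
    P=P[(abs(P[:,0]-.49)<.1)&(abs(P[:,1]+.03)<.1)]
    if len(P)>5:
        w=np.linalg.svd(P-P.mean(0))[2][0];print(c,"red",len(P),np.median(P,0),w,P.min(0),P.max(0))
E
```

```text
gauge 0.57 [425.5 149.7] [0.7063 0.0418 0.1218]
gauge 0.53 [227.4  26.2] [0.5357 0.1479 0.0234]
seat 0.48 [225.9  26.4] [0.535  0.1471 0.0261]
handle 0.95 [181.9 214.4] [ 0.4935 -0.0249  0.0776]
plate 0.97 [163.3 231.1] [ 0.4387 -0.0687  0.0062]
plate 0.96 [306.  143.3] [0.6129 0.0437 0.0925]
plate 0.88 [107.3  58.9] [0.4074 0.12   0.0089]
bolt 0.87 [226.2  25.2] [0.5354 0.1481 0.0264]
scene red 39 [ 0.4951 -0.0261  0.0763] [ 0.3485  0.9372 -0.0093] [ 0.4828 -0.0535  0.072 ] [ 0.5055 -0.0047  0.0801]
side red 86 [ 0.4835 -0.0311  0.0757] [-0.2844 -0.9569 -0.0581] [ 0.4738 -0.0521  0.0658] [0.4968 0.0018 0.0825]
wrist red 658 [ 0.4902 -0.0224  0.0768] [-0.3497 -0.9369  0.0028] [ 0.4752 -0.0528  0.073 ] [0.5049 0.0049 0.0794]
```

View pics/w0.png

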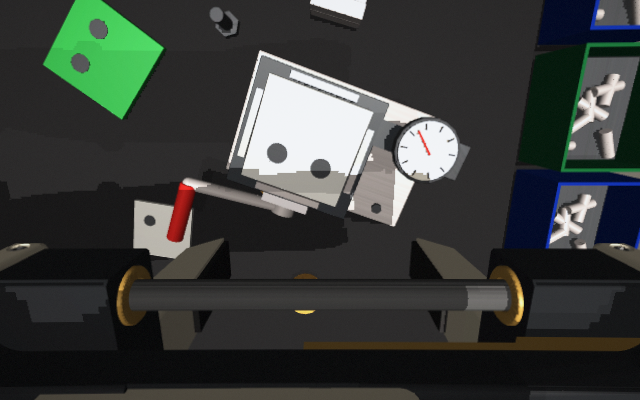

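The picture shows the tilted plate on the stage near (306,143), framed by rails. The gauge is at (427,150), the red bar at (181,210), and the smaller plate on the bench at (163,231). That confirms the stage plate is the right one. Next I'll fit the fixture pose.

```bash
python3 - <<'E'
from h import *
np.set_printoptions(precision=4,suppress=True)
f=np.load("w0.npz");cal={k:f[k] for k in ["mtx","k1","R","t"]};cal["k1"]=float(cal["k1"]);d=f["d"];im=f["im"]
r.camera("wrist")
for m in r.masks_of("wrist","plate")[:3]:
    e=m["extent"];print(m["conf"],e)
    if abs(e[0]-306)<25:
        vs,us=np.nonzero(m["pixels"]);P=np.array([world(cal,(u,v),d[v,u]) for v,u in zip(us*0+vs,us)])
        c=np.median(P,0);P=P[abs(P[:,2]-c[2])<.02]
        A=np.c_[P[:,:2],np.ones(len(P))];s=np.linalg.lstsq(A,P[:,2],rcond=None)[0]
        n=np.array([-s[0],-s[1],1]);n/=np.linalg.norm(n);print("normal",n)
        rect=cv2.minAreaRect(P[:,:2].astype(np.float32)*1000);print("rect",rect,P[:,2].min(),P[:,2].max())
# least-squares fixture pose from gauge, handle, plate
W=np.array([[.709,.042],[.4925,-.0245],[.6129,.0437]])
F=np.array([[.092,.03],[-.092,-.108],[0,0]])
a=F-F.mean(0);b=W-W.mean(0);y=np.arctan2((a[:,0]*b[:,1]-a[:,1]*b[:,0]).sum(),(a*b).sum())
for yaw in (y,-.357,-.34):
    R=np.array([[np.cos(yaw),-np.sin(yaw)],[np.sin(yaw),np.cos(yaw)]]);o=W-F@R.T
    print(yaw,o,o.mean(0))
E
```

```text
0.95 [165.1, 226.8, 58.4, 58.3]
0.86 [308.9, 139.9, 132.0, 134.8]
normal [-0.0321 -0.0935  0.9951]
rect ((611.8731689453125, 41.70178985595703), (92.3925552368164, 91.9474868774414), 69.7115478515625) 0.0790361682698338 0.09925637215256845
0.59 [104.2, 59.6, 118.5, 119.3]
-0.3451001785243646 [[0.6123 0.0449]
 [0.6156 0.046 ]
 [0.6129 0.0437]] [0.6136 0.0449]
-0.357 [[0.6123 0.046 ]
 [0.6164 0.0445]
 [0.6129 0.0437]] [0.6139 0.0448]
-0.34 [[0.6123 0.0444]
 [0.6153 0.0466]
 [0.6129 0.0437]] [0.6135 0.0449]
```

>>> {"method": "step_arm", "body": {"commands": [[[36,0,10],7,0],[[72,0,40],14,0],[[72,0,75],20,0],[[72,0,105],20,0],[[72,0,112],20,0],[[72,0,118],20,0],[[72,0,118],20,0],[[72,0,118],20,0],[[72,0,118],20,0]], "force": 15}}

```text
clock: 2.3
eef_pos: [0.6264, 0.0715, 0.1298]
tool_rot: [0.001, 0.819, 0.573, 0.001]
contact_force: [-0.4, 0.3, -0.2]
finger_gap: 0.0366
gripper_force: 0.0
```

>>> {"method": "step_arm", "body": {"commands": [[[0,0,0],0,0],[[0,0,0],0,0],[[0,0,4],0,0],[[0,0,8],0,0],[[0,0,11],0,0],[[0,0,13],0,0],[[0,0,15],0,0],[[0,0,17],0,0],[[0,0,19],0,0],[[0,0,21],0,0],[[0,0,22],0,0],[[0,0,22],0,0]]}}

```text
clock: 3.3
eef_pos: [0.6252, 0.0725, 0.107]
tool_rot: [-0.0, 0.819, 0.574, 0.001]
contact_force: [-5.4, 2.2, 14.3]
finger_gap: 0.0006
gripper_force: 7.0
```

>>> {"method": "step_arm", "body": {"commands": [[[0,0,1],0,0],[[0,0,2],0,0],[[0,0,3],0,0],[[0,0,3],0,0],[[0,0,3],0,0],[[0,0,3],0,0]]}}

```text
clock: 3.8
eef_pos: [0.6254, 0.0725, 0.1064]
tool_rot: [0.0, 0.819, 0.574, 0.001]
contact_force: [-12.8, 0.9, 36.4]
finger_gap: 0.0006
gripper_force: 18.5
```

Bottomed out: 36 N with almost no travel. I'll lift, check the plate, and open the fingers.

>>> {"method": "step_arm", "body": {"commands": [[[0,0,-10],0,0],[[0,0,-40],0,0.5],[[-30,0,-75],0,0.5],[[-70,0,-110],0,0.5],[[-75,0,-115],0,0.5],[[-75,0,-115],0,0.5],[[-75,0,-115],0,0.5]]}}

```text
clock: 4.38
eef_pos: [0.5996, 0.0001, 0.2185]
tool_rot: [0.001, 0.82, 0.573, 0.001]
contact_force: [-0.7, 0.6, -0.9]
finger_gap: 0.0357
gripper_force: 0.0
```

```bash
python3 - <<'E'
from h import *
np.set_printoptions(precision=4,suppress=True)
o=r.observe();print(o["clock"],o["eef_pos"],o["contact_force"],o["finger_gap"])
cal=r.calibration("wrist");im,d=r.camera("wrist");save("w1.png",im)
for t in ["handle","gauge"]:
    for m in r.mark_of("wrist",t)[:2]:
        u,v=m["location"];print(t,m["conf"],u,v,world(cal,(u,v),d[int(v),int(u)]))
for m in r.masks_of("wrist","plate")[:3]:
        vs,us=np.nonzero(m["pixels"]);P=np.array([world(cal,(u,v),d[v,u]) for v,u in zip(vs,us)])
        c=np.median(P,0)
        if c[2]<.05: continue
        P=P[abs(P[:,2]-c[2])<.01]
        A=np.c_[P[:,:2],np.ones(len(P))];s=np.linalg.lstsq(A,P[:,2],rcond=None)[0]
        print("plate",m["conf"],c,"slope",s[:2],cv2.minAreaRect(P[:,:2].astype(np.float32)*1000))
i=im.astype(int);m=(i[...,0]>130)&(i[...,1]<50)&(i[...,2]<50)&(d>0)
P=np.array([world(cal,(u,v),d[v,u]) for v,u in zip(*np.nonzero(m))]);P=P[(P[:,0]<.6)&(P[:,2]>.05)]
print("red",len(P),P.min(0),P.max(0),np.median(P,0),cv2.minAreaRect(P[:,:2].astype(np.float32)*1000))
E
```

```text
4.3833 [0.5996 0.0001 0.2185] [-0.6657  0.6379 -0.9397] 0.035704475966719794
gauge 0.93 448.3 103.7 [0.7064 0.0414 0.1207]
plate 0.68 [0.6123 0.0462 0.088 ] slope [-0.0015  0.0004] ((610.8887329101562, 42.408912658691406), (93.15556335449219, 93.81364440917969), 70.85752868652344)
red 211 [ 0.4889 -0.0131  0.0737] [0.5041 0.0041 0.079 ] [ 0.4974 -0.0041  0.0767] ((496.7783203125, -4.091997146606445), (16.060583114624023, 11.485574722290039), 69.79337310791016)
```

View pics/w1.png

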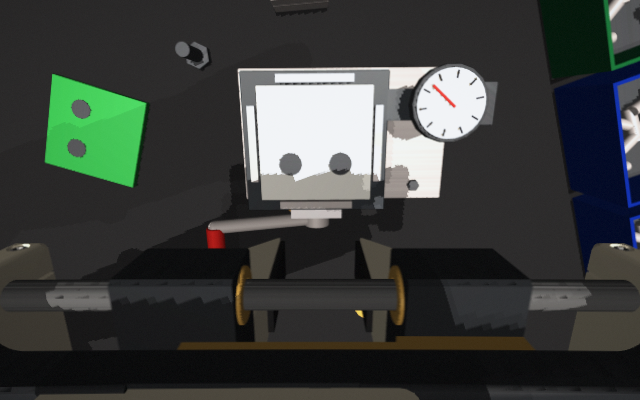

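The plate is now flat (slope under 0.002, top at 0.088), centred inside the rails at (320,145), and the lever is still at rest with its red bar at (215,238). Next I'll go above the bar.

>>> {"method": "step_arm", "body": {"commands": [[[-20,-30,0],0,0.6],[[-40,-60,0],0,0.6],[[-61,-90,10],0,0.6],[[-61,-94,40],0,0.6],[[-61,-94,75],0,0.6],[[-61,-94,85],0,0.6],[[-61,-94,85],0,0.6],[[-61,-94,85],0,0.6]]}}

```text
clock: 5.25
eef_pos: [0.4904, -0.0232, 0.1327]
tool_rot: [-0.0, 0.819, 0.574, -0.001]
contact_force: [0.2, 0.8, -0.1]
finger_gap: 0.0551
gripper_force: 0.0
```

>>> {"method": "step_arm", "body": {"commands": [[[-1,0,20],0,0.6],[[-1,0,40],0,0.6],[[-1,0,55],0,0.6],[[-1,0,62],0,0.6],[[-1,0,62],0,0.6],[[-1,0,62],0,0],[[-1,0,62],0,0],[[-1,0,62],0,0],[[-1,0,62],0,0],[[-1,0,62],0,0],[[-1,0,62],0,0],[[-1,0,62],0,0]], "force": 20}}

```text
clock: 6.25
eef_pos: [0.4901, -0.0247, 0.071]
tool_rot: [0.0, 0.819, 0.574, 0.0]
contact_force: [-0.5, -0.7, 1.9]
finger_gap: 0.0151
gripper_force: 20.0
```

Gripped: a 15 mm gap on the bar at 20 N. Now I'll swing it along the 95 mm arc.

>>> {"method": "step_arm", "body": {"commands": [[[0,1,-4],0,0],[[0,3,-9],0,0],[[0,7,-18],0,0],[[0,11,-26],0,0],[[0,17,-34],0,0],[[0,23,-41],0,0],[[0,30,-47],0,0],[[0,38,-53],0,0],[[0,46,-58],0,0],[[0,46,-58],0,0],[[0,46,-58],0,0]]}}

```text
clock: 7.17
eef_pos: [0.5285, -0.0386, 0.13]
tool_rot: [-0.004, 0.819, 0.574, -0.003]
contact_force: [-21.4, 7.3, 27.7]
finger_gap: 0.0152
gripper_force: 20.0
```

>>> {"method": "step_arm", "body": {"commands": [[[0,-2,-2],0,0],[[0,-2,-3],0,0],[[0,-2,-3],0,0]]}}

```text
clock: 7.42
eef_pos: [0.5302, -0.0392, 0.1318]
tool_rot: [-0.001, 0.819, 0.574, -0.001]
contact_force: [-5.4, 4.0, 2.0]
finger_gap: 0.0152
gripper_force: 20.0
```

>>> {"method": "step_arm", "body": {"commands": [[[0,5,-3],0,0],[[0,11,-6],0,0],[[0,20,-9],0,0],[[0,30,-11],0,0],[[0,39,-13],0,0],[[0,48,-14],0,0],[[0,48,-14],0,0],[[0,48,-14],0,0]]}}

```text
clock: 8.08
eef_pos: [0.5769, -0.0564, 0.1466]
tool_rot: [0.0, 0.819, 0.573, 0.0]
contact_force: [-5.0, 2.0, 6.5]
finger_gap: 0.0153
gripper_force: 20.0
```

>>> {"method": "step_arm", "body": {"commands": [[[0,5,0],0,0],[[0,10,0],0,0],[[0,15,1],0,0],[[0,19,2],0,0],[[0,24,3],0,0],[[0,27,4],0,0],[[0,27,4],0,0],[[0,27,4],0,0]]}}

```text
clock: 8.75
eef_pos: [0.6017, -0.0655, 0.142]
tool_rot: [0.0, 0.819, 0.573, -0.0]
contact_force: [-3.5, 1.0, 3.6]
finger_gap: 0.0154
gripper_force: 20.0
```

```bash
python3 - <<'E'
from h import *
np.set_printoptions(precision=4,suppress=True)
o=r.observe();print(o["clock"],o["eef_pos"],o["contact_force"],o["finger_gap"],o["gripper_force"])
p=o["eef_pos"]-np.array([.6135,.0445,0]);print("fix x,y",.938*p[0]-.346*p[1],.346*p[0]+.938*p[1])
T=[]
for c in ["side","scene","wrist"]:
    cal=r.calibration(c);im,d=r.camera(c);save(c+"2.png",im)
    i=im.astype(int);m=(i[...,0]>110)&(i[...,1]<50)&(i[...,2]<50)&(d>0)
    P=np.array([world(cal,(u,v),d[v,u]) for v,u in zip(*np.nonzero(m))])
    P=P[(np.linalg.norm(P[:,:2]-o["eef_pos"][:2],axis=1)<.06)&(P[:,2]>.05)] if len(P) else P
    if len(P): print(c,"red",len(P),P.min(0),P.max(0),np.median(P,0))
    q=pix(cal,[.61,.0,.12]).astype(int);x,y=np.clip(q,[100,75],[540,325])
    T.append(cv2.resize(im[y-75:y+75,x-100:x+100] if c!="wrist" else im,(400,300)))
    for mm in r.masks_of(c,"plate")[:3]:
        vs,us=np.nonzero(mm["pixels"]);P=np.array([world(cal,(u,v),d[v,u]) for v,u in zip(vs,us)])
        k=np.median(P,0)
        if k[2]<.05: continue
        P=P[abs(P[:,2]-k[2])<.01];s=np.linalg.lstsq(np.c_[P[:,:2],np.ones(len(P))],P[:,2],rcond=None)[0]
        print(c,"plate",mm["conf"],k,"slope",s[:2])
T.append(T[0]*0);save("fin.png",np.vstack([np.hstack(T[:2]),np.hstack(T[2:])]))
E
```

```text
8.75 [ 0.6017 -0.0655  0.142 ] [-3.5192  0.9846  3.5963] 0.015368098465128231 20.01003473997116
fix x,y 0.026997795876434166 -0.10730497592841297
side red 45 [ 0.5829 -0.0939  0.1341] [ 0.6048 -0.0655  0.1465] [ 0.5922 -0.0814  0.1429]
side plate 0.91 [0.586  0.0307 0.1002] slope [-0.0054 -0.0024]
scene red 36 [ 0.5949 -0.0824  0.14  ] [ 0.6189 -0.0399  0.1477] [ 0.6094 -0.0551  0.1434]
scene plate 0.85 [0.6181 0.046  0.1002] slope [-0.0012 -0.0011]
wrist red 2267 [ 0.5855 -0.0933  0.1386] [ 0.6175 -0.0346  0.1459] [ 0.6043 -0.0545  0.1432]
wrist plate 0.81 [0.6073 0.0319 0.1003] slope [0.0009 0.0007]
```

View pics/fin.png

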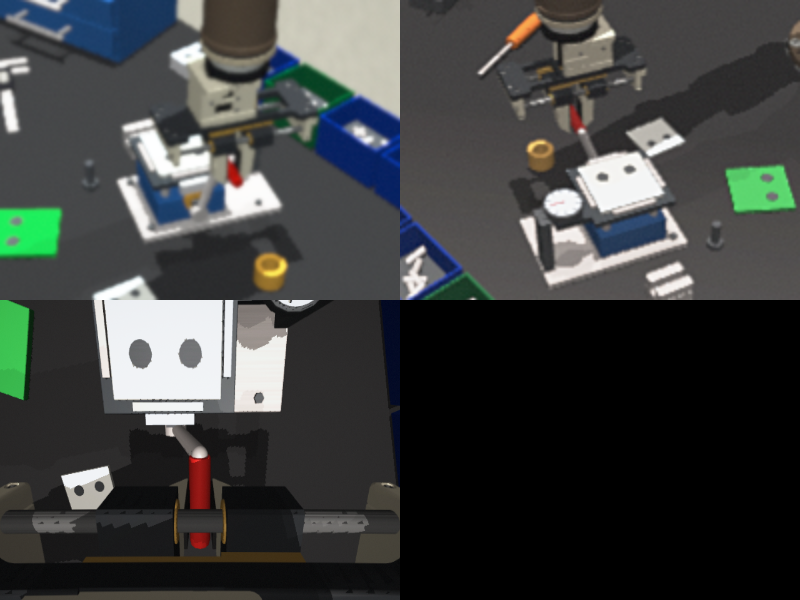

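The plate is flat at 0.1002 m, so the stage is up 12.2 mm. The bar, gripped at wrist-tile pixel (200,500), has its axis 27 mm past the shaft and 91 mm above it, which is cam ≈ 1.6. I'll let it settle and hand in.

>>> {"method": "step_arm", "body": {"commands": [[[0,0,0],0,0],[[0,0,0],0,0],[[0,0,0],0,0],[[0,0,0],0,0],[[0,0,0],0,0],[[0,0,0],0,0]]}}

```text
clock: 9.55
eef_pos: [0.6016, -0.0655, 0.1421]
tool_rot: [0.0, 0.819, 0.573, 0.0]
contact_force: [-4.3, 1.0, 6.1]
finger_gap: 0.0157
gripper_force: 20.0
```

```bash
python3 -c "
from cell import r
o=r.observe();print(o['clock'],o['eef_pos'],o['gripper_force'],abs(o['qd']).max() if hasattr(o['qd'],'max') else o['qd'])
print(r.sign_off())"
```

```text
9.55 [ 0.601644   -0.06551815  0.14205978] 20.009866654872894 0.0012670242442663355
the job is handed in; nothing more can be done
None
```

I pressed the plate flat in its seat and swung the lever to the top of the lift (cam about 1.6 rad, stage up about 12.2 mm); the fingers still hold it at 20 N, and I handed the job in at 9.55 s without receiving a verdict.

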